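# Unhook the planter from its safety hook and stand it in the saucer

### The arm

A 6-joint arm with a two-finger parallel gripper is mounted at the origin on the work surface. World frame = base frame: x ahead of the robot, y to its left, z up, the work surface at z = 0. Lengths are in mm, angles in rad, forces in N, time in s.
With the tool pointing down it reaches from about 425 to 950 mm from the base axis. Payload 14.7 kg.
Tool frame: the origin (TCP) lies between the finger pads; the fingertips stand 8 mm ahead of it and the grasp point (between the pads) lies 11 mm behind it (bot.finger_overhang is the distance from the TCP to the fingertips, in mm); z points along the fingers, y is the line along which they close (so a half turn about z gives the same grasp; the last joint's range is limited). The gripper opens to 85 mm and grips with 20 to 120 N. Pads are 22 mm wide; open, the fingers measure 114 mm over their backs; the gripper's body (76 mm by 85 mm) begins 54 mm behind the grasp point. The pads swing forward as they close: fully open they stand 13 mm farther back than shut.
Start: joints at [-0.047, 0.48, 1.596, -0, 1.065, -0.047], TCP at [649.994, 0.021, 239.297] pointing down, gripper open.
Joint ranges: [-2.75, 2.75], [-0.82, 2.05], [0.23, 2.67], [-1.56, 4.7], [0.09, 2.69], [-2.92, 2.92]. Speed limits (rad/s): [1.89, 1.89, 2.39, 3.01, 3.01, 3.01].

### API

Orientations are given as a 3x3 rotation matrix whose columns are the frame's x, y, z axes.
In Python, from cell import sensors, cams, job_done, bot gives the robot as it stands. The module is installed in compiled form; this text tells all that it offers.
- The arm moves only by the tool jog_arm, never from a script. Its argument "series" is a list of rows, each an object of numbers: "x", "y", "z": the shift along the tool's x, y, z in m; "wx", "wy", "wz": the turn, a rotation vector about the tool's x, y, z in degrees; "hand": the closure in counts, from 0 (fully open) to 255 (shut). In form: [{"x": .., "y": .., "z": .., "wx": .., "wy": .., "wz": .., "hand": ..}, ...]. A call has 1 to 8 rows; each row shifts and turns the commanded pose from where the row before left it, along the tool's axes as they then stand; what a row does not reach is not made up. A row lasts 1/12 s, in which the tool goes at most 41.7 mm and 7.16 degrees, less where a joint would pass 70% of its speed; a pose out of reach is approached as far as the arm can. A call with a gripper value outside its range is refused whole. The fingers move at their own pace and stop on an object; the grip force is fixed at half the most. Time passes only in rows, so rows that do not move let the fingers close. It gives the time, the measured TCP pose, the force, the opening and the grip force at its end, in the units of the state.
- sensors.read_state(): the state, without advancing time (a new reading comes with each control period).
- cams.get_image(name): name is "scene" or "side" or "wrist"; returns the picture (384x512x3 uint8, red, green, blue); there is no depth.
- cams.get_calibration(name): a dict with "camera_matrix" (3x3 intrinsics, pixels), "k1" (the pictures are not rectified: a ray, as slopes to the right and down, at radius r is drawn at 1 + k1 r^2 times it, then the intrinsics apply), "rvec" (rotation vector, rad) and "tvec" (3), from world to camera coordinates, as OpenCV has them. Camera axes: x right, y down, z forward; pixel columns grow to the right and rows downward; lengths in mm; the calibration is good to about 2 mm. A picture is of the moment at which its call begins: read the wrist's pose just before it. get_calibration takes no time and is no camera call; for the wrist camera it gives the pose at the moment of the call.
- job_done(): hands the job in; it is judged then, once.
The state is a dict: "clock": time; "joint_positions": joint angles; "qd": joint speeds; "effort": joint torques, N m; "tcp_pos": TCP position; "eef_rot": TCP orientation; "wrist_force": force on the tool from outside, world axes, zero at the start; "ft_torque": the same for the moment, N m; "finger_gap": opening from 0.0 (shut) to 1.0 (fully open); "gripper_force": force on a finger pad.
Only numpy, scipy, OpenCV 4.12 (cv2) and the standard library are available. Lean on these libraries where they do the work, as an engineer would, in place of code of your own. Each camera call takes 0.05 s, during which the arm holds its last target. There are 200 camera calls.

### The job

The empty zinc planter hangs by its hoop handle on the safety hook of the steel post. Take hold of the handle, press the hook's sprung red keeper open with the handle itself (do not push on the hook with the gripper), lift the handle out past the hook's lip without forcing it, and stand the planter gently upright in the terracotta saucer. Leave the saucer and everything else on the bench where they are.

Things in the scene. Friction and masses are not known exactly. Their poses are not given: they have to be found in the camera images.
- stand: Fixed steel post, 34 mm thick, 281 mm tall, origin on the bench under its axis. It carries the safety hook, which points along the stand's own -x; 'front' is -x, 'back' is +x, to the post. The hook's stem is clamped anywhere within 9 mm either way of its nominal place along x: this setting is not in any reported pose and has to be felt. The handle may bear on the hook with at most 16 N.
- hook_seat (a point): Front end of the hook's flat seat: NOMINAL foot of the inner face of its upright nose (true place up to 9 mm off in x), axes as the stand. The seat is 245 mm above the bench, 14 mm wide in y; the handle bar lies on it, anywhere between nose and keeper. The hook's highest point is 39 mm above the seat.
- hook_lip (a point): NOMINAL back edge of the lip (x as uncertain as the seat). The lip returns back from the top of the nose, 11 to 16 mm above the seat, over the bar (3 mm of air), and ends 27 mm behind the nose. To get out, the bar's centre must be pushed 31 to 32.5 mm behind the nose, which presses the keeper back, held there and raised; from 17 mm above rest it is free to come forward over the lip.
- hook_keeper (a point): NOMINAL pin of the red sprung keeper (x as uncertain as the seat), 34 mm above the seat. The keeper is a tongue 10 mm wide, 33 mm long, hanging from this pin behind the bar down to the seat; shut, its face at the bar is 29 mm behind the nose. The bar swings it back against its spring, about 3.5 N at first and 5 N just before its hard stop (bar centre 32.5 mm behind the nose).
- handle_mid (a point): middle of the straight top bar of the planter's fixed (rigid) hoop handle, a square bar 8 by 8 mm. The bar runs along this point's y and is straight for 58 mm either side of this point (the middle 14 mm lie in the hook). It can be gripped from above about 36 mm to one side of the hook. z points up. The planter can swing a little about the bar.
- planter_mid (a point): centre of the planter, half-way up its whole height including the handle: its underside is 97 mm below, the handle's bar centre 93 mm above. A round zinc planter, 110 mm tall to the rim, 86 mm across the foot, 117 mm across the rim, about 0.3 kg; the handle's legs reach 78 mm either side in y.
- saucer_in (a point): centre of the inner floor of a round terracotta drip saucer: the floor is 6 mm above the bench, about 126 mm across inside at the floor; rim 160 mm across, 22 mm above the bench. Loose, 0.45 kg.
- pot: bystander: green ceramic pot, 110 mm across, 90 mm tall, origin at the centre of its underside
- sprayer: bystander: green plastic trigger sprayer with white head and orange lever, 80 mm across, 209 mm tall, origin at the centre of its underside
- jar: bystander: small clear glass jar with hinged lid, 74 mm across, 94 mm tall, origin at the centre of its underside
- trowel: bystander: wooden-handled transplanting tool lying along its x, 290 mm long, 60 mm wide, 28 mm high, origin on the bench near its middle
Mind the look-alikes: they are no part of the job. What is shaped like the part that bears handle_mid but purple or yellow is not meant.

How it is judged:
By the outcome, as a careful person would: the job done as asked, in the order asked, and still so for the second after the job is handed in, with the robot touching nothing.
It also fails if it takes over 64 s, if anything falls off the work surface, if the arm or the gripper's body presses on something with over 40 N, if the wrist force passes 120 N, or if a joint passes its speed limit or range.

## Working session

There is one attempt and no reset: what is moved stays moved. The work goes in short steps, Python scripts to look and compute and a tool call to move; the robot and the scene stay as the last step left them, time stands still between calls to the robot, and variables do not carry over. Pictures are saved under pics/ and viewed, at most 13 in all, crops included, and the job is handed in when it is done.

Besides the shell and the picture viewer there is one more tool, called after "Call:" as name(argument=value, ...) on one line, values as JSON. jog_arm: Moves the arm, as the interface text tells. Its arguments: {"type":"object","properties":{"series":{"type":"array","items":{"type":"object","properties":{"x":{"type":"number"},"y":{"type":"number"},"z":{"type":"number"},"wx":{"type":"number"},"wy":{"type":"number"},"wz":{"type":"number"},"hand":{"type":"number"}}}}},"required":["series"]}

```bash
mkdir -p pics
cat > h.py <<'E'
import numpy as np, cv2
from cell import sensors,cams,bot
def cal(n):
    c=cams.get_calibration(n); K=np.array(c["camera_matrix"],float); R=cv2.Rodrigues(np.array(c["rvec"],float))[0]; t=np.array(c["tvec"],float).ravel()
    return K,c["k1"],R,t
def ray(c,uv):
    K,k1,R,t=c
    d=cv2.undistortPoints(np.array([[uv]],float),K,np.array([k1,0,0,0.]))[0,0]
    return -R.T@t, R.T@np.array([d[0],d[1],1])
def onz(c,uv,z):
    o,d=ray(c,uv); return o+d*(z-o[2])/d[2]
def tri(*obs):
    A=np.zeros((3,3));b=np.zeros(3)
    for c,uv in obs:
        o,d=ray(c,uv); d=d/np.linalg.norm(d); P=np.eye(3)-np.outer(d,d); A+=P;b+=P@o
    x=np.linalg.solve(A,b)
    return x,[np.linalg.norm(np.cross(x-ray(c,uv)[0],ray(c,uv)[1]))/np.linalg.norm(ray(c,uv)[1]) for c,uv in obs]
def proj(c,p):
    K,k1,R,t=c
    return cv2.projectPoints(np.array([p],float),R,t,K,np.array([k1,0,0,0.]))[0].ravel()
E
python3 - <<'E'
from h import *
a=cams.get_image("scene");b=cams.get_image("side")
cv2.imwrite("pics/scene.png",a[:,:,::-1]);cv2.imwrite("pics/side.png",b[:,:,::-1])
for n in("scene","side"):
    c=cal(n);print(n,(-c[2].T@c[3]).round(),c[2][2].round(2))
s=sensors.read_state();print(s["clock"],s["eef_rot"],s["wrist_force"])
E
```

```text
scene [1075. -271. 1105.] [-0.5   0.22 -0.84]
side [  25. -719. 1202.] [ 0.39  0.51 -0.77]
0.1 [[ 1.61472444e-05  9.99999369e-01 -1.12302160e-03]
 [ 9.99999998e-01 -1.60767798e-05  6.27545396e-05]
 [ 6.27364455e-05 -1.12302261e-03 -9.99999367e-01]] [-0.81032988 -0.09971226  0.61776572]
```

View pics/scene.png

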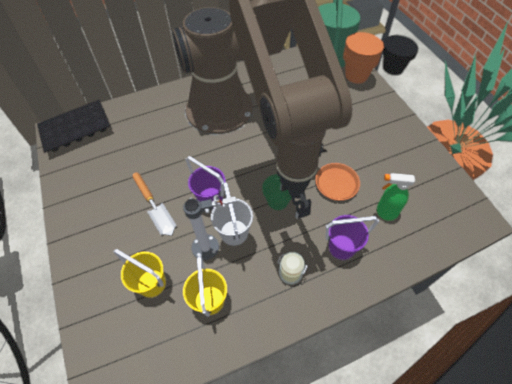

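View pics/side.png

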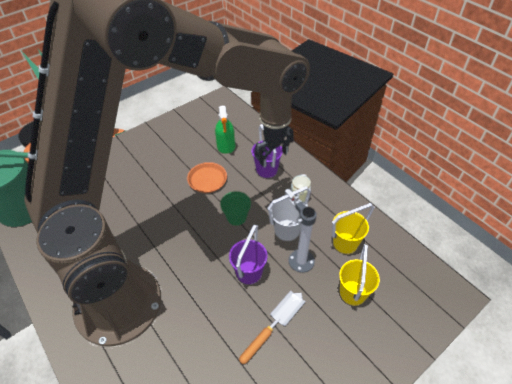

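Candidates (scene pixels): zinc (232,218), purple (208,184) and (347,238), yellow (143,275) and (205,293). The zinc planter on the grey post is the one I want. I'll check it in a close crop.

Run:
```python
import cv2,numpy as np
a=cv2.imread("pics/scene.png")[165:265,175:275];b=cv2.imread("pics/side.png")[175:275,250:350]
f=lambda i:cv2.resize(i,(400,400),interpolation=cv2.INTER_CUBIC)
cv2.imwrite("pics/c1.png",np.hstack([f(a),f(b)]))
```

```text
(no output)
```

View pics/c1.png

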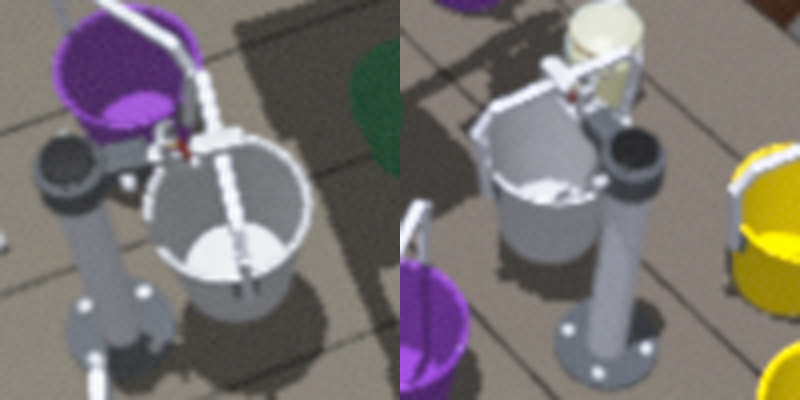

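Run:
```python
from h import *
S=cal("scene");D=cal("side")
s=lambda x,y:(175+x/4,165+y/4); d=lambda x,y:(250+(x-400)/4,175+y/4)
print("top",onz(S,s(66,156),281),onz(D,d(635,150),281),tri((S,s(66,156)),(D,d(635,150))))
print("base",onz(S,s(120,325),4),onz(D,d(605,345),4))
for n,c,ps in(("S",S,[s(205,75),s(222,140),s(240,245)]),("D",D,[d(485,130),d(570,85),d(635,58)])):
  for p in ps: print(n,onz(c,p,250).round(1))
print("sauc",onz(S,(338,182),22),onz(D,(208,178),22))
print("others: pot",onz(S,(278,192),90),onz(D,(236,208),90),"jar",onz(S,(292,266),94),onz(D,(301,185),94),"spr",onz(S,(392,207),80),onz(D,(226,135),80),"purp",onz(S,(208,184),80),onz(D,(248,255),80))
w=cams.get_image("wrist");cv2.imwrite("pics/w0.png",w[:,:,::-1])
```

```text
top [ 568.8284107  -249.18227725  281.        ] [ 566.40091482 -258.68063841  281.        ] (array([ 568.11769892, -252.57606258,  276.68387563]), [np.float64(3.857337527680504), np.float64(3.8573375276806297)])
base [ 567.13174781 -249.69389665    4.        ] [ 566.50858781 -257.64882108    4.        ]
S [ 526.  -139.3  250. ]
S [ 579.9 -147.1  250. ]
S [ 658.4 -164.6  250. ]
D [ 509.6 -158.8  250. ]
D [ 588.5 -165.9  250. ]
D [ 646.1 -177.3  250. ]
sauc [530.34105915 262.33855756  22.        ] [524.21237675 246.928157    22.        ]
others: pot [520.37824041  28.86298697  90.        ] [493.03750312  11.06129364  90.        ] jar [766.92658369 -40.74143555  94.        ] [740.59359912 -54.87342345  94.        ] spr [714.98855445 347.98066896  80.        ] [692.89189788 353.68011109  80.        ] purp [ 393.33809906 -169.57865159   80.        ] [ 413.18747335 -161.90461418   80.        ]
```

View pics/w0.png

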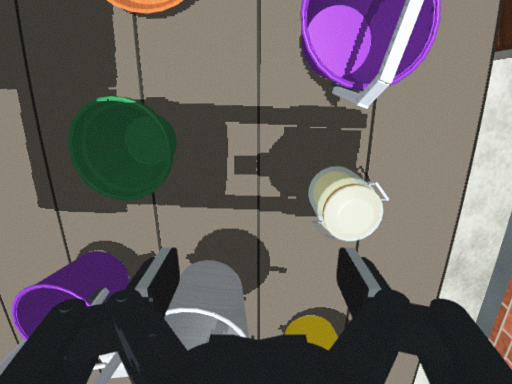

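The views show the zinc planter on the grey post, with its handle over the bench at about (585,-158). The bar runs nearly along world x, at about -10°. The wrist view shows pot, jar and purple/yellow decoys clear of the path. Next I go above it and look from close by.

Call:
jog_arm(series=[{"z":-0.04},{"z":-0.04},{"z":-0.04},{"z":-0.04},{"x":-0.04,"y":-0.008},{"x":-0.04,"y":-0.008},{"x":-0.04,"y":-0.008},{"x":-0.04,"y":-0.006}])

```text
validation failed for argument at $.se...
```

Call:
jog_arm(series=[{"wz":-7},{"wz":-7},{"wz":-7},{"wz":-7},{"wz":-7},{"wz":-7},{"wz":-7},{"wz":-7}])

```text
validation failed for argument at $.se...
```

Call:
jog_arm(series=[{"wz":-6},{"wz":-6},{"wz":-6},{"wz":-6},{"wz":0},{"wz":0},{"wz":0}])

```text
validation failed for argument at $.se...
```

Run:
```python
from h import *
import pickle
s=sensors.read_state();c=cal("wrist");w=cams.get_image("wrist")
cv2.imwrite("pics/w1.png",w[:,:,::-1]);pickle.dump(c,open("w1.pkl","wb"))
print(s["clock"],s["tcp_pos"],np.round(s["eef_rot"],3),s["joint_positions"],(-c[2].T@c[3]).round(1),c[2][2].round(3))
```

```text
0.15 [6.49705550e+02 2.80438825e-02 2.38820344e+02] [[-0.     1.    -0.001]
 [ 1.     0.     0.   ]
 [ 0.    -0.001 -1.   ]] [-4.66014119e-02  4.80707299e-01  1.59669376e+00 -1.80658705e-05
  1.06512552e+00 -4.65938099e-02] [649.2  80.1 373.2] [-0.    -0.314 -0.949]
```

View pics/w1.png

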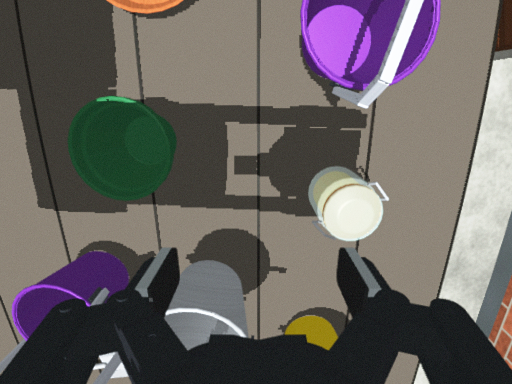

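The moves were refused and the view is unchanged. The rows probably need every field, so I'll give them all.

Call:
jog_arm(series=[{"x":0,"y":0,"z":-0.04,"wx":0,"wy":0,"wz":0,"hand":0},{"x":0,"y":0,"z":-0.04,"wx":0,"wy":0,"wz":0,"hand":0},{"x":0,"y":0,"z":-0.04,"wx":0,"wy":0,"wz":0,"hand":0},{"x":0,"y":0,"z":-0.04,"wx":0,"wy":0,"wz":0,"hand":0},{"x":-0.04,"y":-0.008,"z":0,"wx":0,"wy":0,"wz":0,"hand":0},{"x":-0.04,"y":-0.008,"z":0,"wx":0,"wy":0,"wz":0,"hand":0},{"x":-0.04,"y":-0.008,"z":0,"wx":0,"wy":0,"wz":0,"hand":0},{"x":-0.04,"y":-0.006,"z":0,"wx":0,"wy":0,"wz":0,"hand":0}])

```text
clock: 0.87
tcp_pos: [619.2, -161.3, 399.5]
eef_rot: [[-0.001, 1.0, 0.0], [1.0, 0.001, -0.0], [-0.0, 0.0, -1.0]]
wrist_force: [0.5, -0.8, 0.4]
finger_gap: 1.001
gripper_force: 0.0
```

Call:
jog_arm(series=[{"x":0,"y":0,"z":0,"wx":0,"wy":0,"wz":-7,"hand":0},{"x":0,"y":0,"z":0,"wx":0,"wy":0,"wz":-7,"hand":0},{"x":0,"y":0,"z":0,"wx":0,"wy":0,"wz":-7,"hand":0},{"x":0,"y":0,"z":0,"wx":0,"wy":0,"wz":-7,"hand":0},{"x":0,"y":0,"z":0,"wx":0,"wy":0,"wz":-7,"hand":0},{"x":0,"y":0,"z":0,"wx":0,"wy":0,"wz":-7,"hand":0},{"x":0,"y":0,"z":0,"wx":0,"wy":0,"wz":-7,"hand":0},{"x":0,"y":0,"z":0,"wx":0,"wy":0,"wz":-7,"hand":0}])

```text
clock: 1.53
tcp_pos: [619.9, -160.0, 399.1]
eef_rot: [[-0.832, 0.554, -0.0], [0.554, 0.832, 0.0], [0.0, -0.0, -1.0]]
wrist_force: [0.8, 0.8, -0.2]
finger_gap: 1.005
gripper_force: 0.0
```

Call:
jog_arm(series=[{"x":0,"y":0,"z":0,"wx":0,"wy":0,"wz":-6,"hand":0},{"x":0,"y":0,"z":0,"wx":0,"wy":0,"wz":-6,"hand":0},{"x":0,"y":0,"z":0,"wx":0,"wy":0,"wz":-6,"hand":0},{"x":0,"y":0,"z":0,"wx":0,"wy":0,"wz":-6,"hand":0},{"x":0,"y":0,"z":0,"wx":0,"wy":0,"wz":0,"hand":0},{"x":0,"y":0,"z":0,"wx":0,"wy":0,"wz":0,"hand":0},{"x":0,"y":0,"z":0,"wx":0,"wy":0,"wz":0,"hand":0}])

```text
clock: 2.12
tcp_pos: [619.9, -159.9, 399.2]
eef_rot: [[-0.984, 0.177, -0.0], [0.177, 0.984, 0.0], [0.0, 0.0, -1.0]]
wrist_force: [-0.6, -0.4, 0.0]
finger_gap: 1.0
gripper_force: 0.0
```

Run:
```python
from h import *
import pickle
s=sensors.read_state();c=cal("wrist");w=cams.get_image("wrist")
cv2.imwrite("pics/w2.png",w[:,:,::-1]);pickle.dump(c,open("w2.pkl","wb"))
print(s["clock"],s["tcp_pos"],np.round(s["eef_rot"],3),s["joint_positions"],(-c[2].T@c[3]).round(1),c[2][2].round(3))
```

```text
2.1167 [ 619.9357253  -159.94887802  399.19761566] [[-0.984  0.177 -0.   ]
 [ 0.177  0.984  0.   ]
 [ 0.     0.    -1.   ]] [-2.99856186e-01  3.56257702e-01  1.40023943e+00  1.83589838e-05
  1.38530144e+00 -1.69245785e+00] [ 540.1 -146.2  533.5] [ 0.309 -0.056 -0.949]
```

View pics/w2.png

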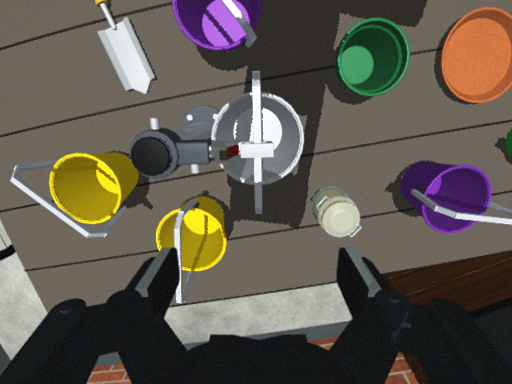

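The wrist view shows the zinc planter's bar from (256,78) to (259,205), with the hook lip crossing it at (257,150) and red keeper at (232,151). Post top is at (155,155), saucer at (480,55).

```bash
python3 - <<'E'
from h import *
import pickle
c=pickle.load(open("w2.pkl","rb"))
for n,p,z in [("far",(256,78),253),("near",(259,205),253),("lipmid",(257,150),261),("lipL",(240,150),261),("lipR",(273,150),261),("keep",(232,151),270),("post",(155,155),281),("saucer",(480,56),22),("yhand",(182,215),200),("yhand2",(181,295),200),("purp",(216,15),110)]: print(n,onz(c,p,z).round(1))
E
python3 - <<'E'
import cv2
i=cv2.imread("pics/w2.png")[60:220,120:320]
cv2.imwrite("pics/c2.png",cv2.resize(i,(750,600),interpolation=cv2.INTER_CUBIC))
E
```

```text
far [ 516.9 -143.6  253. ]
near [ 642.8 -163.3  253. ]
lipmid [ 582.9 -154.6  261. ]
lipL [ 579.9 -171.   261. ]
lipR [ 585.7 -139.1  261. ]
keep [ 578.2 -177.9  270. ]
post [ 567.2 -247.2  281. ]
saucer [523.6 252.   22. ]
yhand [ 658.1 -267.6  200. ]
yhand2 [ 779.6 -302.8  200. ]
purp [ 415.7 -181.   110. ]
```

View pics/c2.png

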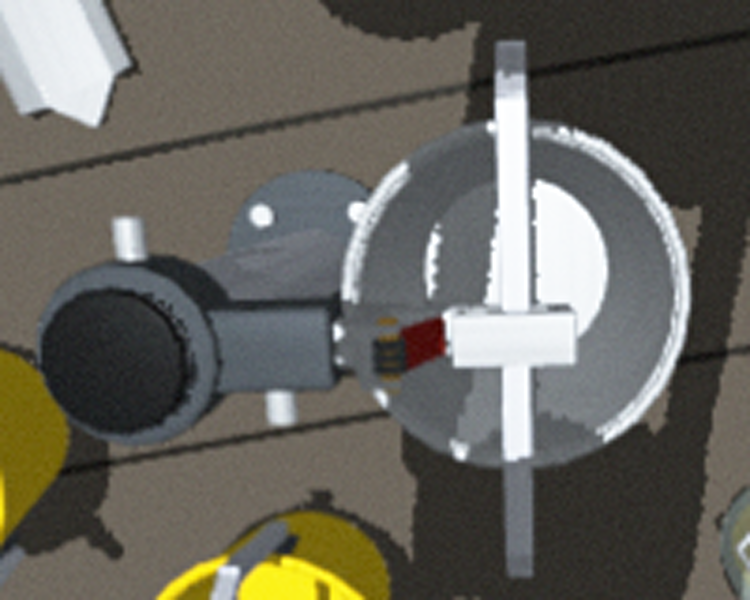

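Call:
jog_arm(series=[{"x":0,"y":0,"z":0.035,"wx":0,"wy":0,"wz":-1,"hand":0},{"x":0,"y":0,"z":0.035,"wx":0,"wy":0,"wz":0,"hand":0},{"x":0,"y":0,"z":0.035,"wx":0,"wy":0,"wz":0,"hand":0},{"x":0,"y":0,"z":0.02,"wx":0,"wy":0,"wz":0,"hand":0},{"x":0,"y":0,"z":0.02,"wx":0,"wy":0,"wz":0,"hand":0},{"x":0,"y":0,"z":0.01,"wx":0,"wy":0,"wz":0,"hand":0},{"x":0,"y":0,"z":0.006,"wx":0,"wy":0,"wz":0,"hand":0},{"x":0,"y":0,"z":0,"wx":0,"wy":0,"wz":0,"hand":0}])

```text
clock: 2.83
tcp_pos: [619.8, -159.9, 237.6]
eef_rot: [[-0.988, 0.157, -0.001], [0.157, 0.988, 0.0], [0.001, 0.0, -1.0]]
wrist_force: [0.6, 0.7, 0.7]
finger_gap: 1.002
gripper_force: 0.0
```

Call:
jog_arm(series=[{"x":0,"y":0,"z":0,"wx":0,"wy":0,"wz":0,"hand":90},{"x":0,"y":0,"z":0,"wx":0,"wy":0,"wz":0,"hand":120},{"x":0,"y":0,"z":0,"wx":0,"wy":0,"wz":0,"hand":140},{"x":0,"y":0,"z":0,"wx":0,"wy":0,"wz":0,"hand":160},{"x":0,"y":0,"z":0,"wx":0,"wy":0,"wz":0,"hand":170},{"x":0,"y":0,"z":0,"wx":0,"wy":0,"wz":0,"hand":180},{"x":0,"y":0,"z":0,"wx":0,"wy":0,"wz":0,"hand":180}])

```text
clock: 3.42
tcp_pos: [620.0, -160.0, 238.5]
eef_rot: [[-0.988, 0.157, 0.0], [0.157, 0.988, -0.0], [-0.0, -0.0, -1.0]]
wrist_force: [-0.0, 1.2, -0.6]
finger_gap: 0.291
gripper_force: 0.0
```

Run:
```python
from h import *
s=sensors.read_state();w=cams.get_image("wrist")
cv2.imwrite("pics/w3.png",w[:,:,::-1])
```

```text
(no output)
```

View pics/w3.png

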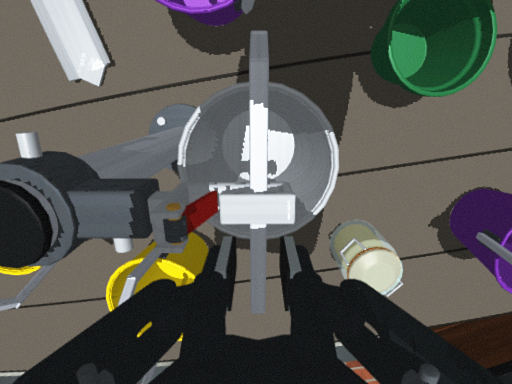

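The bar (column 258) lies centred between the pads (columns 227 and 290), beside the hook's lip (221–296, 208). Now I close.

Call:
jog_arm(series=[{"x":0,"y":0,"z":0,"wx":0,"wy":0,"wz":0,"hand":200},{"x":0,"y":0,"z":0,"wx":0,"wy":0,"wz":0,"hand":210},{"x":0,"y":0,"z":0,"wx":0,"wy":0,"wz":0,"hand":220},{"x":0,"y":0,"z":0,"wx":0,"wy":0,"wz":0,"hand":230},{"x":0,"y":0,"z":0,"wx":0,"wy":0,"wz":0,"hand":255},{"x":0,"y":0,"z":0,"wx":0,"wy":0,"wz":0,"hand":255},{"x":0,"y":0,"z":0,"wx":0,"wy":0,"wz":0,"hand":255},{"x":0,"y":0,"z":0,"wx":0,"wy":0,"wz":0,"hand":255}])

```text
clock: 4.13
tcp_pos: [620.0, -159.9, 238.3]
eef_rot: [[-0.988, 0.156, 0.0], [0.156, 0.988, 0.0], [-0.0, 0.0, -1.0]]
wrist_force: [-0.8, 0.3, 0.1]
finger_gap: 0.078
gripper_force: 58.5
```

Call:
jog_arm(series=[{"x":0,"y":0,"z":-0.001,"wx":0,"wy":0,"wz":0,"hand":255},{"x":0,"y":0,"z":-0.0005,"wx":0,"wy":0,"wz":0,"hand":255},{"x":0,"y":0,"z":0,"wx":0,"wy":0,"wz":0,"hand":255},{"x":0,"y":0,"z":0,"wx":0,"wy":0,"wz":0,"hand":255},{"x":0,"y":0,"z":0,"wx":0,"wy":0,"wz":0,"hand":255}])

```text
clock: 4.55
tcp_pos: [619.9, -160.0, 239.7]
eef_rot: [[-0.988, 0.156, -0.0], [0.156, 0.988, 0.0], [0.0, 0.0, -1.0]]
wrist_force: [-0.1, -0.3, -3.9]
finger_gap: 0.076
gripper_force: 58.4
```

Gripped and hanging free in the 3 mm of air. Next I push back towards the keeper and feel for it.

Call:
jog_arm(series=[{"x":0,"y":-0.003,"z":0,"wx":0,"wy":0,"wz":0,"hand":255},{"x":0,"y":-0.003,"z":0,"wx":0,"wy":0,"wz":0,"hand":255},{"x":0,"y":-0.003,"z":0,"wx":0,"wy":0,"wz":0,"hand":255},{"x":0,"y":-0.002,"z":0,"wx":0,"wy":0,"wz":0,"hand":255},{"x":0,"y":0,"z":0,"wx":0,"wy":0,"wz":0,"hand":255},{"x":0,"y":0,"z":0,"wx":0,"wy":0,"wz":0,"hand":255},{"x":0,"y":0,"z":0,"wx":0,"wy":0,"wz":0,"hand":255}])

```text
clock: 5.13
tcp_pos: [618.2, -170.9, 239.8]
eef_rot: [[-0.988, 0.157, -0.0], [0.157, 0.988, 0.0], [0.0, 0.0, -1.0]]
wrist_force: [0.4, -0.1, -4.1]
finger_gap: 0.073
gripper_force: 58.4
```

Call:
jog_arm(series=[{"x":0,"y":-0.001,"z":0,"wx":0,"wy":0,"wz":0,"hand":255},{"x":0,"y":0,"z":0,"wx":0,"wy":0,"wz":0,"hand":255},{"x":0,"y":0,"z":0,"wx":0,"wy":0,"wz":0,"hand":255}])

```text
clock: 5.38
tcp_pos: [618.1, -171.8, 239.8]
eef_rot: [[-0.988, 0.156, 0.0], [0.156, 0.988, 0.0], [-0.0, 0.0, -1.0]]
wrist_force: [-0.5, -0.4, -4.0]
finger_gap: 0.076
gripper_force: 58.4
```

Call:
jog_arm(series=[{"x":0,"y":-0.001,"z":0,"wx":0,"wy":0,"wz":0,"hand":255},{"x":0,"y":0,"z":0,"wx":0,"wy":0,"wz":0,"hand":255},{"x":0,"y":0,"z":0,"wx":0,"wy":0,"wz":0,"hand":255}])

```text
clock: 5.63
tcp_pos: [618.0, -172.9, 239.8]
eef_rot: [[-0.988, 0.156, 0.0], [0.156, 0.988, -0.0], [-0.0, -0.0, -1.0]]
wrist_force: [0.2, 0.4, -3.2]
finger_gap: 0.078
gripper_force: 58.4
```

Call:
jog_arm(series=[{"x":0,"y":-0.001,"z":0,"wx":0,"wy":0,"wz":0,"hand":255},{"x":0,"y":0,"z":0,"wx":0,"wy":0,"wz":0,"hand":255},{"x":0,"y":0,"z":0,"wx":0,"wy":0,"wz":0,"hand":255}])

```text
clock: 5.88
tcp_pos: [617.8, -173.9, 239.8]
eef_rot: [[-0.988, 0.156, -0.0], [0.156, 0.988, 0.0], [0.0, 0.0, -1.0]]
wrist_force: [-0.3, 0.3, -2.8]
finger_gap: 0.078
gripper_force: 58.4
```

Call:
jog_arm(series=[{"x":0,"y":-0.001,"z":0,"wx":0,"wy":0,"wz":0,"hand":255},{"x":0,"y":0,"z":0,"wx":0,"wy":0,"wz":0,"hand":255},{"x":0,"y":0,"z":0,"wx":0,"wy":0,"wz":0,"hand":255}])

```text
clock: 6.13
tcp_pos: [617.6, -174.9, 239.8]
eef_rot: [[-0.988, 0.157, -0.0], [0.157, 0.988, 0.0], [0.0, 0.0, -1.0]]
wrist_force: [-0.9, -0.1, -3.4]
finger_gap: 0.078
gripper_force: 58.4
```

Call:
jog_arm(series=[{"x":0,"y":-0.001,"z":0,"wx":0,"wy":0,"wz":0,"hand":255},{"x":0,"y":0,"z":0,"wx":0,"wy":0,"wz":0,"hand":255},{"x":0,"y":0,"z":0,"wx":0,"wy":0,"wz":0,"hand":255}])

```text
clock: 6.38
tcp_pos: [617.5, -175.6, 239.8]
eef_rot: [[-0.988, 0.157, -0.0], [0.157, 0.988, 0.0], [0.0, 0.0, -1.0]]
wrist_force: [0.3, 4.0, -3.3]
finger_gap: 0.082
gripper_force: 58.4
```

Call:
jog_arm(series=[{"x":0,"y":-0.001,"z":0,"wx":0,"wy":0,"wz":0,"hand":255},{"x":0,"y":0,"z":0,"wx":0,"wy":0,"wz":0,"hand":255},{"x":0,"y":0,"z":0,"wx":0,"wy":0,"wz":0,"hand":255}])

```text
clock: 6.63
tcp_pos: [617.3, -176.6, 239.7]
eef_rot: [[-0.988, 0.157, -0.0], [0.157, 0.988, 0.0], [0.0, 0.0, -1.0]]
wrist_force: [0.5, 4.6, -5.3]
finger_gap: 0.075
gripper_force: 58.4
```

Call:
jog_arm(series=[{"x":0,"y":-0.001,"z":0,"wx":0,"wy":0,"wz":0,"hand":255},{"x":0,"y":0,"z":0,"wx":0,"wy":0,"wz":0,"hand":255},{"x":0,"y":0,"z":0,"wx":0,"wy":0,"wz":0,"hand":255}])

```text
clock: 6.88
tcp_pos: [617.1, -177.7, 239.7]
eef_rot: [[-0.988, 0.156, -0.0], [0.156, 0.988, 0.0], [0.0, 0.0, -1.0]]
wrist_force: [0.9, 3.5, -4.9]
finger_gap: 0.078
gripper_force: 58.4
```

Keeper touched at y≈-175.4, so the window is about 6 to 7.5 mm further. I continue in small steps up to the first hint of the stop.

Call:
jog_arm(series=[{"x":0,"y":-0.001,"z":0,"wx":0,"wy":0,"wz":0,"hand":255},{"x":0,"y":-0.001,"z":0,"wx":0,"wy":0,"wz":0,"hand":255},{"x":0,"y":-0.001,"z":0,"wx":0,"wy":0,"wz":0,"hand":255},{"x":0,"y":0,"z":0,"wx":0,"wy":0,"wz":0,"hand":255},{"x":0,"y":0,"z":0,"wx":0,"wy":0,"wz":0,"hand":255}])

```text
clock: 7.3
tcp_pos: [616.6, -180.7, 239.8]
eef_rot: [[-0.988, 0.157, -0.0], [0.157, 0.988, 0.0], [0.0, 0.0, -1.0]]
wrist_force: [1.0, 4.6, -5.1]
finger_gap: 0.075
gripper_force: 58.4
```

Call:
jog_arm(series=[{"x":0,"y":-0.0007,"z":0,"wx":0,"wy":0,"wz":0,"hand":255},{"x":0,"y":0,"z":0,"wx":0,"wy":0,"wz":0,"hand":255},{"x":0,"y":0,"z":0,"wx":0,"wy":0,"wz":0,"hand":255}])

```text
clock: 7.55
tcp_pos: [616.6, -181.4, 239.8]
eef_rot: [[-0.988, 0.156, -0.0], [0.156, 0.988, 0.0], [0.0, 0.0, -1.0]]
wrist_force: [0.4, 4.8, -6.3]
finger_gap: 0.08
gripper_force: 58.4
```

Call:
jog_arm(series=[{"x":0,"y":-0.0005,"z":0,"wx":0,"wy":0,"wz":0,"hand":255},{"x":0,"y":0,"z":0,"wx":0,"wy":0,"wz":0,"hand":255},{"x":0,"y":0,"z":0,"wx":0,"wy":0,"wz":0,"hand":255}])

```text
clock: 7.8
tcp_pos: [616.5, -181.9, 239.8]
eef_rot: [[-0.988, 0.156, -0.0], [0.156, 0.988, 0.0], [0.0, 0.0, -1.0]]
wrist_force: [0.6, 4.3, -5.8]
finger_gap: 0.076
gripper_force: 58.4
```

Call:
jog_arm(series=[{"x":0,"y":-0.0004,"z":0,"wx":0,"wy":0,"wz":0,"hand":255},{"x":0,"y":0,"z":0,"wx":0,"wy":0,"wz":0,"hand":255},{"x":0,"y":0,"z":0,"wx":0,"wy":0,"wz":0,"hand":255}])

```text
clock: 8.05
tcp_pos: [616.4, -182.2, 239.8]
eef_rot: [[-0.988, 0.156, -0.0], [0.156, 0.988, 0.0], [0.0, 0.0, -1.0]]
wrist_force: [0.3, 4.8, -5.8]
finger_gap: 0.077
gripper_force: 58.4
```

Run:
```python
from h import *
w=cams.get_image("wrist")[120:300,140:365]
cv2.imwrite("pics/w4.png",cv2.resize(w[:,:,::-1],(750,600),interpolation=cv2.INTER_CUBIC))
```

```text
(no output)
```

View pics/w4.png

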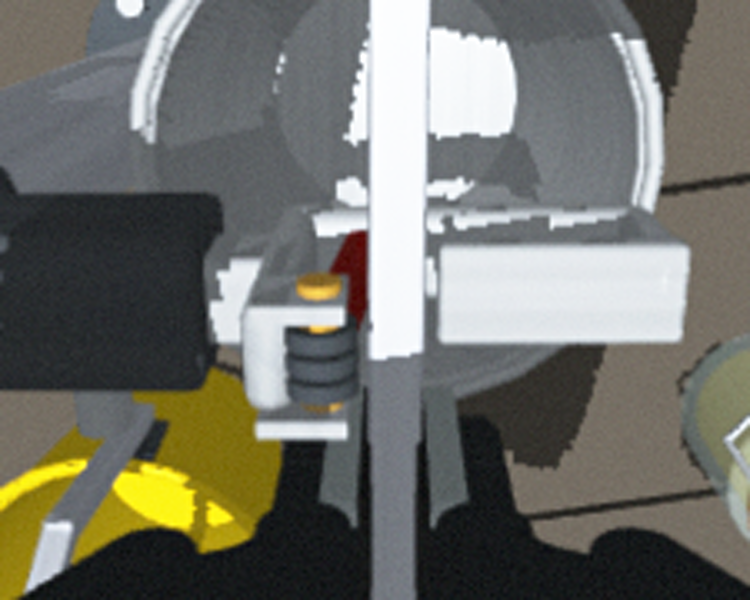

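The crop shows the bar (columns 370–430) just clear of the lip's back edge (440), with the keeper pressed open. Now I raise it gently.

Call:
jog_arm(series=[{"x":0,"y":0,"z":-0.001,"wx":0,"wy":0,"wz":0,"hand":255},{"x":0,"y":0,"z":-0.001,"wx":0,"wy":0,"wz":0,"hand":255},{"x":0,"y":0,"z":-0.001,"wx":0,"wy":0,"wz":0,"hand":255},{"x":0,"y":0,"z":0,"wx":0,"wy":0,"wz":0,"hand":255}])

```text
clock: 8.43
tcp_pos: [616.6, -182.3, 243.1]
eef_rot: [[-0.988, 0.156, 0.0], [0.156, 0.988, -0.0], [-0.0, -0.0, -1.0]]
wrist_force: [-0.7, 5.6, -3.8]
finger_gap: 0.084
gripper_force: 58.6
```

Call:
jog_arm(series=[{"x":0,"y":0,"z":-0.001,"wx":0,"wy":0,"wz":0,"hand":255},{"x":0,"y":0,"z":-0.001,"wx":0,"wy":0,"wz":0,"hand":255},{"x":0,"y":0,"z":-0.001,"wx":0,"wy":0,"wz":0,"hand":255},{"x":0,"y":0,"z":0,"wx":0,"wy":0,"wz":0,"hand":255}])

```text
clock: 8.77
tcp_pos: [616.6, -182.3, 246.2]
eef_rot: [[-0.988, 0.156, 0.0], [0.156, 0.988, -0.0], [-0.0, 0.0, -1.0]]
wrist_force: [1.0, 4.8, -5.0]
finger_gap: 0.078
gripper_force: 58.6
```

Call:
jog_arm(series=[{"x":0,"y":0,"z":-0.001,"wx":0,"wy":0,"wz":0,"hand":255},{"x":0,"y":0,"z":-0.001,"wx":0,"wy":0,"wz":0,"hand":255},{"x":0,"y":0,"z":-0.001,"wx":0,"wy":0,"wz":0,"hand":255},{"x":0,"y":0,"z":0,"wx":0,"wy":0,"wz":0,"hand":255}])

```text
clock: 9.1
tcp_pos: [616.6, -182.2, 249.1]
eef_rot: [[-0.988, 0.156, 0.0], [0.156, 0.988, 0.0], [-0.0, 0.0, -1.0]]
wrist_force: [0.4, 6.1, -4.3]
finger_gap: 0.074
gripper_force: 58.6
```

Call:
jog_arm(series=[{"x":0,"y":0,"z":-0.001,"wx":0,"wy":0,"wz":0,"hand":255},{"x":0,"y":0,"z":-0.001,"wx":0,"wy":0,"wz":0,"hand":255},{"x":0,"y":0,"z":-0.001,"wx":0,"wy":0,"wz":0,"hand":255},{"x":0,"y":0,"z":0,"wx":0,"wy":0,"wz":0,"hand":255}])

```text
clock: 9.43
tcp_pos: [616.6, -182.1, 252.1]
eef_rot: [[-0.988, 0.156, 0.0], [0.156, 0.988, 0.0], [-0.0, 0.0, -1.0]]
wrist_force: [1.1, 6.6, -3.7]
finger_gap: 0.079
gripper_force: 58.6
```

Call:
jog_arm(series=[{"x":0,"y":0,"z":-0.001,"wx":0,"wy":0,"wz":0,"hand":255},{"x":0,"y":0,"z":-0.001,"wx":0,"wy":0,"wz":0,"hand":255},{"x":0,"y":0,"z":-0.001,"wx":0,"wy":0,"wz":0,"hand":255},{"x":0,"y":0,"z":0,"wx":0,"wy":0,"wz":0,"hand":255}])

```text
clock: 9.77
tcp_pos: [616.6, -182.0, 255.2]
eef_rot: [[-0.988, 0.157, 0.0], [0.157, 0.988, 0.0], [-0.0, 0.0, -1.0]]
wrist_force: [0.3, 7.1, -4.6]
finger_gap: 0.079
gripper_force: 58.7
```

Call:
jog_arm(series=[{"x":0,"y":0,"z":-0.001,"wx":0,"wy":0,"wz":0,"hand":255},{"x":0,"y":0,"z":-0.001,"wx":0,"wy":0,"wz":0,"hand":255},{"x":0,"y":0,"z":-0.0005,"wx":0,"wy":0,"wz":0,"hand":255},{"x":0,"y":0,"z":0,"wx":0,"wy":0,"wz":0,"hand":255}])

```text
clock: 10.1
tcp_pos: [616.6, -181.9, 257.6]
eef_rot: [[-0.988, 0.156, 0.0], [0.156, 0.988, 0.0], [-0.0, 0.001, -1.0]]
wrist_force: [1.1, 8.2, -4.3]
finger_gap: 0.077
gripper_force: 58.7
```

Call:
jog_arm(series=[{"x":0,"y":0.001,"z":0,"wx":0,"wy":0,"wz":0,"hand":255},{"x":0,"y":0.001,"z":0,"wx":0,"wy":0,"wz":0,"hand":255},{"x":0,"y":0.002,"z":-0.001,"wx":0,"wy":0,"wz":0,"hand":255},{"x":0,"y":0,"z":0,"wx":0,"wy":0,"wz":0,"hand":255}])

```text
clock: 10.43
tcp_pos: [617.3, -178.6, 258.8]
eef_rot: [[-0.988, 0.156, 0.001], [0.156, 0.988, -0.001], [-0.001, -0.001, -1.0]]
wrist_force: [0.4, 0.8, -3.0]
finger_gap: 0.081
gripper_force: 58.8
```

Call:
jog_arm(series=[{"x":0,"y":0.002,"z":-0.001,"wx":0,"wy":0,"wz":0,"hand":255},{"x":0,"y":0.002,"z":-0.001,"wx":0,"wy":0,"wz":0,"hand":255},{"x":0,"y":0.003,"z":-0.001,"wx":0,"wy":0,"wz":0,"hand":255},{"x":0,"y":0.003,"z":-0.001,"wx":0,"wy":0,"wz":0,"hand":255},{"x":0,"y":0.003,"z":-0.001,"wx":0,"wy":0,"wz":0,"hand":255},{"x":0,"y":0,"z":0,"wx":0,"wy":0,"wz":0,"hand":255}])

```text
clock: 10.93
tcp_pos: [619.3, -164.9, 263.6]
eef_rot: [[-0.988, 0.156, 0.0], [0.156, 0.988, 0.0], [-0.0, 0.0, -1.0]]
wrist_force: [0.4, 0.0, -3.4]
finger_gap: 0.077
gripper_force: 58.8
```

Free of the hook. Now I carry it up and over to the saucer.

Call:
jog_arm(series=[{"x":0,"y":0.01,"z":-0.003,"wx":0,"wy":0,"wz":0,"hand":255},{"x":0,"y":0.015,"z":-0.004,"wx":0,"wy":0,"wz":0,"hand":255},{"x":0,"y":0.02,"z":-0.01,"wx":0,"wy":0,"wz":0,"hand":255},{"x":0,"y":0.02,"z":-0.012,"wx":0,"wy":0,"wz":0,"hand":255},{"x":0,"y":0.02,"z":-0.012,"wx":0,"wy":0,"wz":0,"hand":255},{"x":0,"y":0.02,"z":-0.012,"wx":0,"wy":0,"wz":0,"hand":255},{"x":0,"y":0.02,"z":-0.012,"wx":0,"wy":0,"wz":0,"hand":255},{"x":0,"y":0.02,"z":-0.005,"wx":0,"wy":0,"wz":0,"hand":255}])

```text
clock: 11.6
tcp_pos: [642.4, -19.9, 335.5]
eef_rot: [[-0.988, 0.156, 0.002], [0.156, 0.988, 0.0], [-0.002, 0.0, -1.0]]
wrist_force: [-0.5, -0.0, -3.0]
finger_gap: 0.075
gripper_force: 58.9
```

Call:
jog_arm(series=[{"x":0.005,"y":0.022,"z":0,"wx":0,"wy":0,"wz":0,"hand":255},{"x":0.013,"y":0.025,"z":0,"wx":0,"wy":0,"wz":0,"hand":255},{"x":0.016,"y":0.025,"z":0,"wx":0,"wy":0,"wz":0,"hand":255},{"x":0.016,"y":0.025,"z":0,"wx":0,"wy":0,"wz":0,"hand":255},{"x":0.016,"y":0.025,"z":0,"wx":0,"wy":0,"wz":0,"hand":255},{"x":0.016,"y":0.025,"z":0,"wx":0,"wy":0,"wz":0,"hand":255},{"x":0.016,"y":0.025,"z":0,"wx":0,"wy":0,"wz":0,"hand":255},{"x":0.01,"y":0.025,"z":0,"wx":0,"wy":0,"wz":0,"hand":255}])

```text
clock: 12.27
tcp_pos: [564.0, 191.7, 333.9]
eef_rot: [[-0.988, 0.156, -0.0], [0.156, 0.988, 0.0], [0.0, 0.0, -1.0]]
wrist_force: [0.6, -0.6, -3.3]
finger_gap: 0.073
gripper_force: 58.8
```

Call:
jog_arm(series=[{"x":0.007,"y":0.02,"z":0,"wx":0,"wy":0,"wz":0,"hand":255},{"x":0.005,"y":0.018,"z":0,"wx":0,"wy":0,"wz":0,"hand":255},{"x":0.003,"y":0.012,"z":0,"wx":0,"wy":0,"wz":0,"hand":255},{"x":0,"y":0.006,"z":0,"wx":0,"wy":0,"wz":0,"hand":255},{"x":0,"y":0,"z":0,"wx":0,"wy":0,"wz":0,"hand":255},{"x":0,"y":0,"z":0,"wx":0,"wy":0,"wz":0,"hand":255}])

```text
clock: 12.77
tcp_pos: [559.9, 246.6, 333.2]
eef_rot: [[-0.988, 0.156, -0.0], [0.156, 0.988, -0.0], [0.0, -0.0, -1.0]]
wrist_force: [-0.5, -1.1, -3.5]
finger_gap: 0.077
gripper_force: 58.8
```

Run:
```python
from h import *
import pickle
s=sensors.read_state();c=cal("wrist")
print(s["clock"],s["tcp_pos"],s["ft_torque"],s["wrist_force"])
a=cams.get_image("scene")[:,:,::-1];b=cams.get_image("side")[:,:,::-1]
w=cams.get_image("wrist")[:,:,::-1];cv2.imwrite("pics/w5.png",w);pickle.dump(c,open("w5.pkl","wb"))
cv2.imwrite("pics/s5.png",a);cv2.imwrite("pics/d5.png",b)
f=lambda i:cv2.resize(i,(400,300),interpolation=cv2.INTER_AREA)
g=lambda i:cv2.resize(i,(400,300),interpolation=cv2.INTER_CUBIC)
cv2.imwrite("pics/m5.png",np.vstack([np.hstack([g(a[60:240,220:460]),g(b[60:240,120:360])]),np.hstack([f(w),f(a)])]))
```

```text
12.7667 [559.93201146 246.61718012 333.22311356] [-0.1139472  -0.14269395 -0.02095312] [-0.45782817 -1.13642766 -3.45774789]
```

View pics/m5.png

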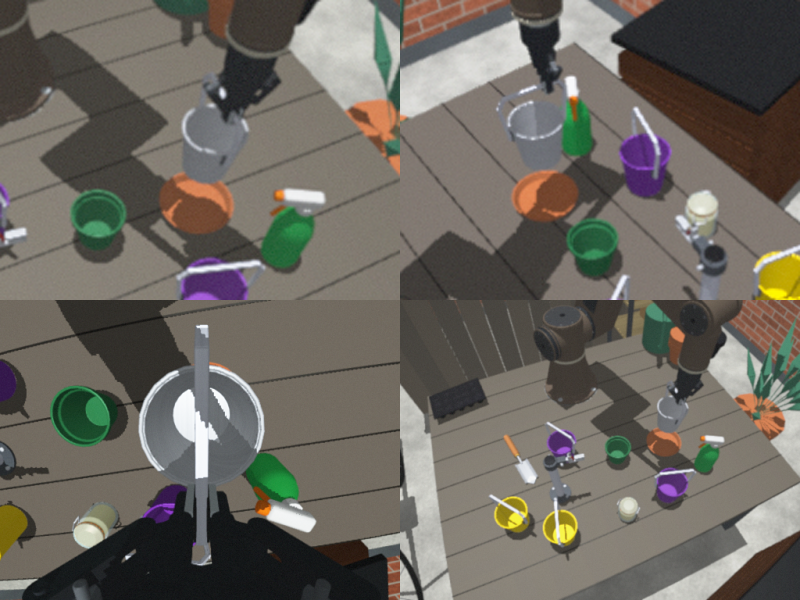

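Run:
```python
from h import *
import pickle
c=pickle.load(open("w5.pkl","rb"));S=cal("scene");D=cal("side")
print("rimc",onz(c,(257,160),264),"sides",onz(c,(178,162),264),onz(c,(337,162),264))
for u in((332,268),(371,275),(400,280)):print("head",onz(c,u,195))
print("lever S",onz(S,(398,178),195),"side",onz(D,(223,113),195))
```

```text
rimc [519.22368664 251.92763893 264.        ] sides [511.3643295  193.46606465 264.        ] [529.93070828 310.65918693 264.        ]
head [668.76944793 314.57111134 195.        ]
head [685.95534395 359.08856122 195.        ]
head [699.08134505 393.4570744  195.        ]
lever S [678.22510244 353.9928225  195.        ] side [690.30158508 356.96939417 195.        ]
```

Call:
jog_arm(series=[{"x":-0.003,"y":0.001,"z":0.015,"wx":0,"wy":0,"wz":0,"hand":255},{"x":0,"y":0,"z":0.025,"wx":0,"wy":0,"wz":0,"hand":255},{"x":0,"y":0,"z":0.025,"wx":0,"wy":0,"wz":0,"hand":255},{"x":0,"y":0,"z":0.025,"wx":0,"wy":0,"wz":0,"hand":255},{"x":0,"y":0,"z":0.025,"wx":0,"wy":0,"wz":0,"hand":255},{"x":0,"y":0,"z":0.015,"wx":0,"wy":0,"wz":0,"hand":255},{"x":0,"y":0,"z":0.008,"wx":0,"wy":0,"wz":0,"hand":255},{"x":0,"y":0,"z":0.003,"wx":0,"wy":0,"wz":0,"hand":255}])

```text
clock: 13.58
tcp_pos: [562.7, 246.5, 191.1]
eef_rot: [[-0.988, 0.157, -0.002], [0.157, 0.988, -0.001], [0.002, -0.001, -1.0]]
wrist_force: [0.1, 0.2, -3.4]
finger_gap: 0.078
gripper_force: 58.8
```

Call:
jog_arm(series=[{"x":0,"y":0,"z":0.002,"wx":0,"wy":0,"wz":0,"hand":255},{"x":0,"y":0,"z":0.001,"wx":0,"wy":0,"wz":0,"hand":255},{"x":0,"y":0,"z":0,"wx":0,"wy":0,"wz":0,"hand":255},{"x":0,"y":0,"z":0,"wx":0,"wy":0,"wz":0,"hand":255}])

```text
clock: 13.92
tcp_pos: [563.5, 247.5, 190.2]
eef_rot: [[-0.988, 0.157, 0.001], [0.157, 0.988, 0.0], [-0.001, 0.001, -1.0]]
wrist_force: [0.5, 0.1, -3.3]
finger_gap: 0.08
gripper_force: 58.8
```

Run:
```python
from h import *
a=cams.get_image("scene")[:,:,::-1];b=cams.get_image("side")[:,:,::-1]
g=lambda i:cv2.resize(i,(400,400),interpolation=cv2.INTER_CUBIC)
cv2.imwrite("pics/m6.png",np.hstack([g(a[110:210,290:390]),g(b[120:220,158:258])]))
```

```text
(no output)
```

View pics/m6.png

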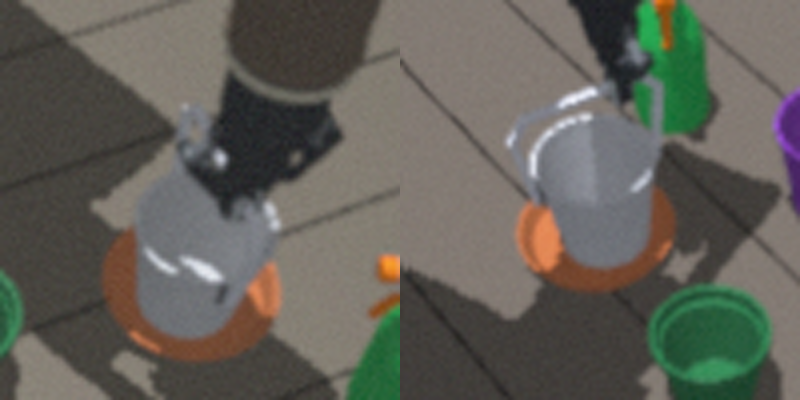

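The crops show the planter's foot inside the saucer in both views, about 5 mm above its floor. I lower it slowly.

Call:
jog_arm(series=[{"x":0,"y":0,"z":0.001,"wx":0,"wy":0,"wz":0,"hand":255},{"x":0,"y":0,"z":0.001,"wx":0,"wy":0,"wz":0,"hand":255},{"x":0,"y":0,"z":0.001,"wx":0,"wy":0,"wz":0,"hand":255},{"x":0,"y":0,"z":0,"wx":0,"wy":0,"wz":0,"hand":255},{"x":0,"y":0,"z":0,"wx":0,"wy":0,"wz":0,"hand":255}])

```text
clock: 14.43
tcp_pos: [563.0, 247.3, 186.2]
eef_rot: [[-0.988, 0.156, -0.0], [0.156, 0.988, -0.0], [0.0, -0.0, -1.0]]
wrist_force: [-0.3, 0.3, -3.1]
finger_gap: 0.08
gripper_force: 58.9
```

Call:
jog_arm(series=[{"x":0,"y":0,"z":0.0007,"wx":0,"wy":0,"wz":0,"hand":255},{"x":0,"y":0,"z":0,"wx":0,"wy":0,"wz":0,"hand":255},{"x":0,"y":0,"z":0,"wx":0,"wy":0,"wz":0,"hand":255}])

```text
clock: 14.68
tcp_pos: [563.4, 247.4, 185.9]
eef_rot: [[-0.988, 0.156, 0.001], [0.156, 0.988, 0.0], [-0.001, 0.0, -1.0]]
wrist_force: [2.2, -0.5, 1.0]
finger_gap: 0.076
gripper_force: 59.4
```

Call:
jog_arm(series=[{"x":0,"y":0,"z":0.0005,"wx":0,"wy":0,"wz":0,"hand":255},{"x":0,"y":0,"z":0,"wx":0,"wy":0,"wz":0,"hand":255},{"x":0,"y":0,"z":0,"wx":0,"wy":0,"wz":0,"hand":255}])

```text
clock: 14.93
tcp_pos: [563.8, 247.5, 185.7]
eef_rot: [[-0.988, 0.156, 0.002], [0.156, 0.988, 0.0], [-0.002, 0.001, -1.0]]
wrist_force: [2.5, 0.1, 5.6]
finger_gap: 0.078
gripper_force: 59.9
```

It is standing on the floor. I release and rise straight up.

Call:
jog_arm(series=[{"x":0,"y":0,"z":-0.0004,"wx":0,"wy":0,"wz":0,"hand":255},{"x":0,"y":0,"z":0,"wx":0,"wy":0,"wz":0,"hand":215},{"x":0,"y":0,"z":0,"wx":0,"wy":0,"wz":0,"hand":200},{"x":0,"y":0,"z":0,"wx":0,"wy":0,"wz":0,"hand":170},{"x":0,"y":0,"z":0,"wx":0,"wy":0,"wz":0,"hand":140},{"x":0,"y":0,"z":0,"wx":0,"wy":0,"wz":0,"hand":120},{"x":0,"y":0,"z":0,"wx":0,"wy":0,"wz":0,"hand":120},{"x":0,"y":0,"z":0,"wx":0,"wy":0,"wz":0,"hand":120}])

```text
clock: 15.6
tcp_pos: [562.9, 247.3, 185.5]
eef_rot: [[-0.988, 0.156, -0.0], [0.156, 0.988, -0.0], [0.0, -0.0, -1.0]]
wrist_force: [0.3, -0.4, 0.0]
finger_gap: 0.527
gripper_force: 0.0
```

Call:
jog_arm(series=[{"x":0,"y":0,"z":-0.005,"wx":0,"wy":0,"wz":0,"hand":120},{"x":0,"y":0,"z":-0.01,"wx":0,"wy":0,"wz":0,"hand":120},{"x":0,"y":0,"z":-0.02,"wx":0,"wy":0,"wz":0,"hand":120},{"x":0,"y":0,"z":-0.03,"wx":0,"wy":0,"wz":0,"hand":120},{"x":0,"y":0,"z":-0.03,"wx":0,"wy":0,"wz":0,"hand":120},{"x":0,"y":0,"z":-0.03,"wx":0,"wy":0,"wz":0,"hand":120},{"x":0,"y":0,"z":-0.02,"wx":0,"wy":0,"wz":0,"hand":120},{"x":0,"y":0,"z":0,"wx":0,"wy":0,"wz":0,"hand":120}])

```text
clock: 16.27
tcp_pos: [564.8, 248.0, 336.4]
eef_rot: [[-0.988, 0.156, 0.007], [0.156, 0.988, 0.003], [-0.007, 0.004, -1.0]]
wrist_force: [1.1, 0.9, 0.8]
finger_gap: 0.527
gripper_force: 0.0
```

Run:
```python
from h import *
a=cams.get_image("scene")[:,:,::-1];b=cams.get_image("side")[:,:,::-1];w=cams.get_image("wrist")[:,:,::-1]
g=lambda i:cv2.resize(i,(400,400),interpolation=cv2.INTER_CUBIC)
f=lambda i:cv2.resize(i,(266,200),interpolation=cv2.INTER_AREA)
cv2.imwrite("pics/m7.png",np.vstack([np.hstack([g(a[110:210,290:390]),g(b[120:220,158:258])]),np.hstack([f(w),f(a),f(b),np.zeros((200,2,3),np.uint8)])]))
```

```text
(no output)
```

View pics/m7.png

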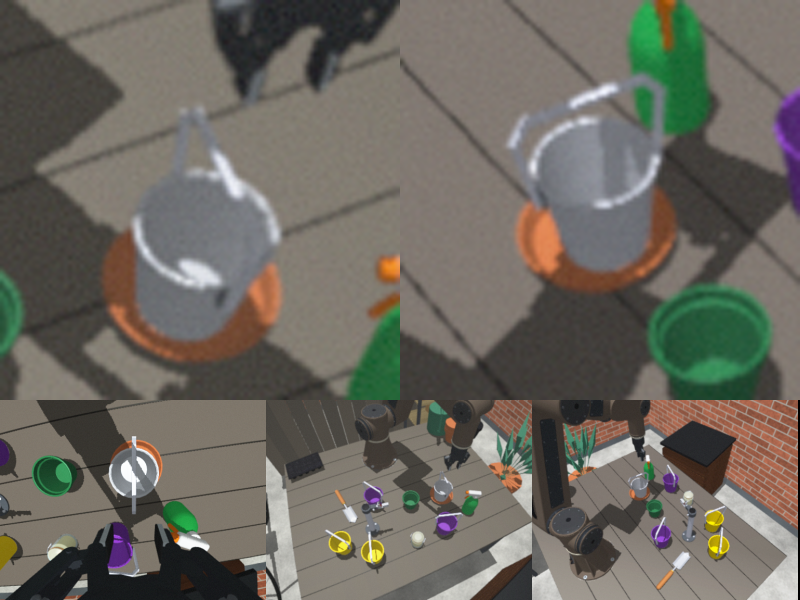

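The picture shows the planter standing upright inside the saucer, with the saucer and the other things unmoved and the gripper clear. I hand it in.

```bash
python3 -c "
from cell import job_done
print(job_done())"
```

```text
the job is handed in; nothing more can be done
None
```

The zinc planter is off the hook and standing upright in the saucer. The keeper was opened with the handle, measured force on the hook peaked at about 8 N (limit 16), and the job was handed in at about 16 s of the 64 s allowed.

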